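Zero the thickness gauge on the bare master, then gauge the coated bar

ROBOT

A 7-joint arm with a two-finger parallel gripper is mounted at the origin on a cart in front of the work surface, level with it; the furniture and walls round the work are solid. World frame = base frame: x ahead of the robot, y to its left, z up, the work surface at z = 0. Lengths are in m, angles in rad, forces in N, time in s.
With the tool pointing down it reaches from about 0.4 to 0.85 m from the base axis. Payload 10.4 kg.
Tool frame: the origin (TCP) lies at the very end of the fingers, on their centre line; the grasp point (between the pads) lies 19 mm behind it; z points along the fingers, y is the line along which they close (so a half turn about z gives the same grasp; the last joint's range is limited). The gripper opens to 87 mm and grips with 3 to 60 N. Pads are 19 mm wide; open, the fingers measure 117 mm over their backs; the gripper's body (75 mm by 190 mm) begins 51 mm behind the grasp point.
Start: joints at [-1.367, 0.332, -0.065, 1.46, 0.022, 1.35, -0.088], TCP at [0.141, 0.609, 0.223] pointing down, gripper open.
Joint ranges: [-2.6, 2.6], [-0.5, 2.12], [-1.47, 1.34], [0.16, 2.42], [-1.27, 4.41], [0.06, 2.06], [-2.6, 2.6]. Speed limits (rad/s): [2.22, 2.22, 2.79, 2.79, 3.14, 3.14, 3.14].

INTERFACE

Orientations are given as a unit quaternion [x, y, z, w].
In Python, from bench import r gives the robot as it stands.
- The arm moves only by the shell command python3 -m crank 'ROWS' [FORCE]. ROWS is JSON, a list that holds one entry, the list of rows, each a list of 5 numbers: the shift along the tool's x, y, z in mm, then the turn about the tool's z in degrees, then the opening, from -1 (shut) to 1 (fully open). A call has 1 to 20 rows; each row is the pose to reach, as a shift and turn from the pose commanded when the call began, along the tool's axes at that moment; what a row does not reach only later rows make up. A row lasts 1/10 s, in which the tool goes at most 50 mm and 8.59 degrees, less where a joint would pass 70% of its speed; a pose out of reach is approached as far as the arm can. A call with a gripper value outside its range is refused whole. The fingers move at their own pace and stop on an object; FORCE is the grip in N (left out, the last holds). Time passes only in rows, so rows that repeat a pose let the fingers close. It gives the time, the measured TCP pose, the force, the opening and the grip force at its end, in the units of the state.
- r.read_state(): the state, without advancing time (a new reading comes with each control period).
- r.camera(name): name is "scene" or "top" or "wrist"; returns a dict with "image" (400x640x3 uint8, red, green, blue), "vfov" (degrees; the focal length in pixels is half the picture's height over the tangent of half this angle, whatever the lens; pixels are square), "cx", "cy" (the principal point, pixels), "k1" (the pictures are not rectified: a ray, as slopes to the right and down, at radius r is drawn at 1 + k1 r^2 times it, then the intrinsics apply), "eye" and "attitude" of the camera in the world. Camera axes: x right, y down, z forward; pixel columns grow to the right and rows downward; lengths in m; the calibration is good to about 2 mm. A picture is of the moment at which its call begins. There is no depth.
- r.close_job(): hands the job in; it is judged then, once.
The state is a dict: "time": time; "joint_positions": joint angles; "joint_vel": joint speeds; "joint_torque": joint torques, N m; "ee_pos": TCP position; "eef_rot": TCP orientation; "ft_force": force on the tool from outside, world axes, zero at the start; "torque": the same for the moment, N m; "width": finger opening in m; "grip_force": force on a finger pad.
Only numpy, scipy, OpenCV 4.12 (cv2) and the standard library are available. Lean on these libraries where they do the work, as an engineer would, in place of code of your own. Each camera call takes 0.05 s, during which the arm holds its last target. There are 200 camera calls.

TASK

Zero the bench thickness gauge on the bare master bar that stands in it, by turning the dial's knurled rim until the wedge-shaped zero mark lies right at the tip of the needle. Then draw the master straight out of the gauge and lay it in the empty wooden cradle, and slide the coated bar, bevelled nose first, along the gauge's channel under the sprung plunger until it is pressed lightly but firmly home against the end stop, so that the dial shows the thickness of the coat. Treat the gauge gently: never lift a bar against the plunger, jam one into the stop or bear down on the gauge, leave the dial as you zeroed it, and do not disturb the other things on the bench.

Things in the scene. Friction and masses are not known exactly. Their poses are not given: they have to be found in the camera images.
- gauge: Bench thickness gauge, fixed; grey cast foot 176 x 84 mm. Origin on the worktop straight below the plunger; x = the level way bars are slid in, towards the end stop; z up. An arm (29 mm wide, 71 to 89 mm above the worktop, front end at x = -15 mm) runs from over the anvil back to a column at x = +60 mm; below it the plunger's stem, at lowest 64 mm; on it lies the dial.
- anvil (a point): Floor of the gauge's channel right below the plunger, 35 mm above the worktop; axes as the gauge's. It runs from x = -85 mm (open end) to the end stop, a dark steel block (26 mm wide, 14 mm high) clamped so that its face is anywhere from x = +16 to +24 mm; its setting is not reported. Guides 8 mm high, 30 mm apart (x = -70 to +10 mm), flaring to 38 mm at x = -85 mm.
- dial (a point): Centre of the face-up dial's turning rim, on the plunger's axis, 114 mm above the worktop. The rim is 58 mm across and 12 mm high (108 to 120 mm above the worktop); below it the dial's fixed case, 48 mm across, goes down to 92 mm.
- plunger (a joint): Spring-loaded plunger under the dial (round tip 8 mm across), in m: about 0 (-0.0005 to 0) with its tip on the bare master bar (53 mm above the worktop), positive when pushed up, -0.003 when hanging free, hard limit at +0.008. Its spring presses with about 2.5 N; sliding a bar in takes up to 12 N while the bevel lifts it, then 1 to 4 N of drag.
- needle (a joint): The dial's black needle, in rad: follows the plunger at 0.628 rad per mm of plunger travel; 0 = pointing along the gauge's +x, positive clockwise seen from above; about -0.2 on the master, 1.24 more on the coat. It is below the rim and cannot be touched.
- needle_tip (a point): Tip of the needle, 21 mm from the dial's centre, 117 mm above the worktop.
- bezel (a joint): The dial's knurled rim, which carries the white dial face, in rad: 0 = its zero mark points along the gauge's +x, positive clockwise seen from above. It turns stiffly (about 0.05 N m) and stays where it is left. Starts 0.4 to 1.3 rad off the needle.
- zero_mark (a point): The zero mark, a solid black wedge on the dial face with a black pip on the rim beside it; this point is 21 mm from the dial's centre, 117 mm above the worktop; its x axis points away from the dial's centre. One turn of the dial is 10 mm of plunger travel.
- master_bar: Bare aluminium bar, 150 long x 26 wide x 18 mm high, 0.17 kg. Origin at the centre of its underside, x towards its nose, z up. The nose's upper edge is bevelled at 30 degrees to the level, down to 12.5 mm above the underside; the tail (-x end) is square. Starts in the gauge under the plunger, origin at about x = -61 mm there; its tail sticks 51 mm out of the open end.
- coated_bar: The same bar, 0.18 kg, with a hard off-white coat 2 mm thick on top of its front 100 mm and on its bevel (20 mm high there); the last 50 mm at the tail are bare. Origin at the centre of its underside, x towards its nose. Starts in a cradle. Home in the gauge it lies flat, 35 mm above the worktop, nose touching the stop: its origin is then at the gauge's x = -59 to -51 mm, y = 0.
- cradle_full: Wooden cradle in which the coated bar lies at the start, fixed, 60 mm long (x) x 64 mm wide x 28 mm high; origin at the centre of its underside, x along its groove. The groove, 42 mm wide, is open at both ends, its floor 20 mm above the worktop.
- cradle_empty: Identical wooden cradle that stands empty, for the master; same origin, axes and sizes.
- cradle_empty_floor (a point): Centre of the empty cradle's groove floor, 20 mm above the worktop; axes as the cradle's.
- lid: Bystander: loose tin lid lying flat, 93 mm across, 7 mm thick; origin at its underside's centre.
- masking_tape: Bystander: roll of masking tape lying flat, 96 mm across, 25 mm high.
- stir_stick: Bystander: wooden stirring stick lying flat, 12 x 182 x 5 mm.
- black_marker: Bystander: black felt marker, 16 x 140 x 18 mm, lying.
- toner_bottle: Bystander: small dropper bottle, 42 mm across, 110 mm high, standing behind the gauge.

How it is judged:
On the way, in this order (a step that is already met when the one before it is completed fails the run):
1. with the master in the gauge under the plunger, the zero mark is turned to the needle's tip (within 2 mm) (horizontal distance between needle_tip and zero_mark below 0.002 m and x of master_bar in the frame of gauge between -0.064 and -0.05 m and z of master_bar in the frame of gauge between 0.0325 and 0.0375 m), for 0.3 s.
2. the master is laid in the empty cradle (horizontal distance between master_bar and cradle_empty_floor below 0.03 m and z of master_bar in the frame of cradle_empty_floor between -0.003 and 0.004 m and angle between the x axis of master_bar and the x axis of cradle_empty, either way round below 0.35 rad and angle between master_bar's own z axis and vertical below 0.1 rad), for 0.2 s.
3. the coated bar is pressed home against the end stop with more than 3 N (x of end_stop_c0 in the frame of coated_bar between 0.08 and 0.0835 m and y of coated_bar in the frame of gauge between -0.0045 and 0.0045 m and z of coated_bar in the frame of gauge between 0.033 and 0.037 m and angle between the x axis of coated_bar and the x axis of gauge, either way round below 0.12 rad and contact force between coated_bar and end_stop_c0 above 3 N), for 0.3 s.
At the end, for the whole second after the job is handed in: Coated bar at rest flat and square in the channel, nose within 1.5 mm of the stop; needle 2 mm (within 0.3 mm) clockwise of the zero mark, so the dial is still as zeroed; master at rest flat in the empty cradle, centred within 30 mm, along its groove within 20 degrees (all of step 2 and x of end_stop_c0 in the frame of coated_bar between 0.08 and 0.0835 m and y of coated_bar in the frame of gauge between -0.0045 and 0.0045 m and z of coated_bar in the frame of gauge between 0.033 and 0.037 m and angle between the x axis of coated_bar and the x axis of gauge, either way round below 0.12 rad and x of needle_tip in the frame of zero_mark between -0.018 and -0.011 m and y of needle_tip in the frame of zero_mark below -0.01 m and linear speed of each of coated_bar, master_bar below 0.01 m/s); the robot touches nothing.
It fails at once if the coated bar is jammed into the end stop with more than 18 N (contact force between coated_bar and end_stop_c0 above 18 N).
It fails at once if a bar loads the plunger with more than 10 N (contact force between any of coated_bar, master_bar and plunger_ball above 10 N).
It fails at once if a bar bears on the gauge with more than 30 N (contact force between any of coated_bar, master_bar and gauge above 30 N).
It fails at once if a bystander is shifted by more than 25 mm (distance of any of lid, masking_tape, stir_stick, black_marker, toner_bottle from where it was at the start of the episode above 0.025 m).
It also fails if it takes over 72 s, if anything falls off the work surface, if the arm or the gripper's body presses on something with over 40 N, if the wrist force passes 120 N, or if a joint passes its speed limit or range.

## Working session

There is one attempt and no reset: what is moved stays moved. The work goes in short steps, Python scripts to look and compute and a shell command to move; the robot and the scene stay as the last step left them, time stands still between calls to the robot, and variables do not carry over. Pictures are saved under pics/ and viewed, at most 10 in all, crops included, and the job is handed in when it is done.

```bash
ls; mkdir -p pics; cat > h.py <<'E'
import numpy as np, cv2, json
from scipy.spatial.transform import Rotation as R
from bench import r
def cam(n,save=None):
    c=r.camera(n)
    if save:
        cv2.imwrite(f'pics/{save}.png',cv2.cvtColor(c['image'],cv2.COLOR_RGB2BGR))
    np.save(f'{n}.npy',c,allow_pickle=True)
    return c
def ld(n): return np.load(f'{n}.npy',allow_pickle=True).item()
def rot(c):
    a=np.array(c['attitude'],float)
    return a if a.shape==(3,3) else R.from_quat(a).as_matrix()
def intr(c):
    h,w=c['image'].shape[:2]
    return h/2/np.tan(np.radians(c['vfov'])/2)
def px2w(c,u,v,z):
    f=intr(c); d=np.array([(u-c['cx'])/f,(v-c['cy'])/f]); s=d.copy()
    for _ in range(30): s=d/(1+c['k1']*(s@s))
    ray=rot(c)@np.array([s[0],s[1],1]); e=np.array(c['eye'])
    return e+ray*(z-e[2])/ray[2]
def w2px(c,p):
    q=rot(c).T@(np.array(p)-np.array(c['eye'])); s=q[:2]/q[2]; s=s*(1+c['k1']*(s@s)); f=intr(c)
    return s[0]*f+c['cx'],s[1]*f+c['cy']
E
python3 - <<'E'
from h import *
for n in ['scene','top']:
    c=cam(n,n+'0'); print({k:v for k,v in c.items() if k!='image'})
s=r.read_state(); print(s)
E
```

```text
pics
{'vfov': 47.25329537938134, 'cx': 315.9625154900316, 'cy': 202.97912870287138, 'k1': -0.07609479199620045, 'eye': array([-0.18696357, -0.98407385,  0.63622176]), 'attitude': array([ 0.78957529, -0.27260855,  0.19056744, -0.51569322])}
{'vfov': 57.404409027623764, 'cx': 324.99596936313446, 'cy': 197.1161029633315, 'k1': -0.06924526316895978, 'eye': array([ 0.41112657, -0.0181515 ,  1.35869311]), 'attitude': array([ 0.71168185, -0.69926917,  0.0545997 , -0.03937572])}
{'time': 0.1, 'joint_positions': array([-1.36660289,  0.33280844, -0.06474032,  1.46085406,  0.02158991,
        1.34988412, -0.0885217 ]), 'joint_vel': array([ 1.75973466e-04, -1.41971620e-03, -1.68611411e-03, -2.73820105e-03,
       -1.29378885e-03,  7.84536918e-04, -1.74065076e-05]), 'joint_torque': array([ 1.99746079e-03, -6.24539638e+01,  2.51052529e-02, -3.90722644e+01,
       -6.13184203e-02,  3.64447176e-02,  2.77073775e-05]), 'ee_pos': array([0.14043303, 0.60866788, 0.2218353 ]), 'eef_rot': array([ 1.13137263e-01,  9.93579168e-01, -6.27080710e-04, -5.46948720e-05]), 'ft_force': array([-1.00527644, -0.74485996,  0.04900346]), 'torque': array([0.00361636, 0.04385815, 0.0336717 ]), 'grip_force': 0.0, 'width': 0.08721796203263238}
```

View pics/top0.png

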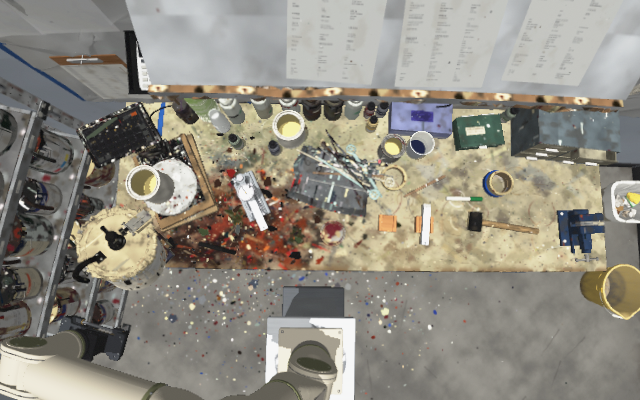

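View pics/scene0.png

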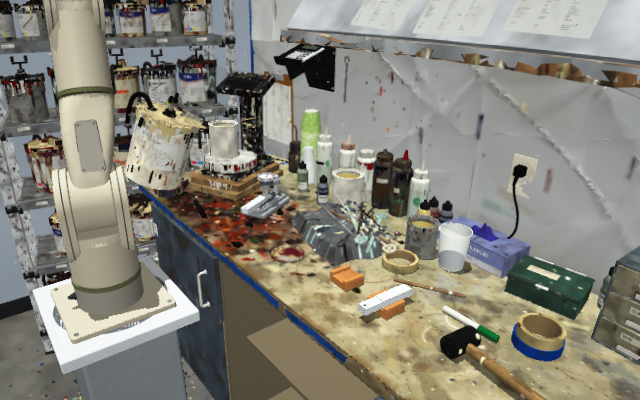

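The top view shows the gauge near (247,195), the empty cradle near (387,223), and the coated bar in its cradle near (426,224). I'll enlarge both areas.

```bash
python3 - <<'E'
from h import *
c=ld('top');im=cv2.cvtColor(c['image'],cv2.COLOR_RGB2BGR)
a=cv2.resize(im[160:240,220:285],None,fx=6,fy=6,interpolation=cv2.INTER_CUBIC)
b=cv2.resize(im[195:255,372:438],None,fx=6,fy=6,interpolation=cv2.INTER_CUBIC)
o=np.zeros((480,800,3),np.uint8);o[:480,:390]=a;o[:360,400:796]=b
cv2.imwrite('pics/crop1.png',o)
for u,v,z in [(247,195,0),(387,223,.028),(426,224,.04),(330,232,0),(393,178,.025)]:print(px2w(c,u,v,z).round(3))
E
```

```text
[0.596 0.247 0.   ]
[ 0.498 -0.274  0.028]
[ 0.496 -0.416  0.04 ]
[ 0.463 -0.067  0.   ]
[ 0.667 -0.298  0.025]
```

View pics/crop1.png

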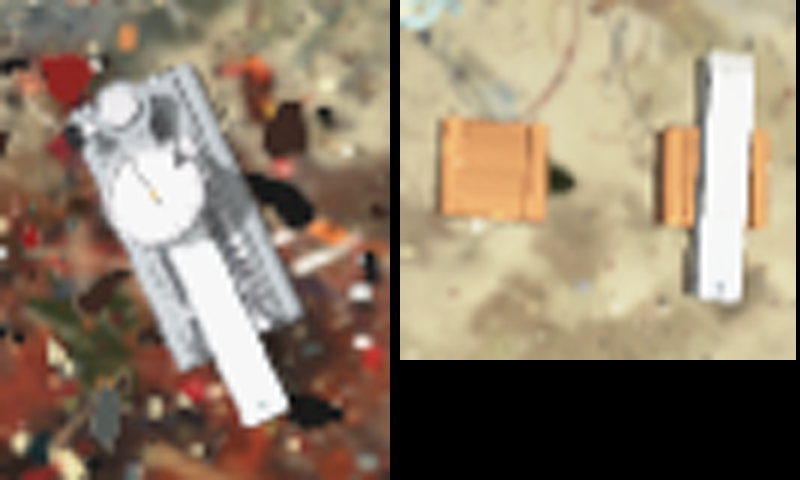

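```bash
cat >> h.py <<'E'
def go(x,y,z,head):
    """tool delta (mm,deg) to bring TCP to x,y,z with tool x axis heading (deg, mod 180)"""
    s=r.read_state(); M=R.from_quat(s['eef_rot']).as_matrix(); d=M.T@(np.array([x,y,z])-s['ee_pos'])*1000
    h=np.degrees(np.arctan2(M[1,0],M[0,0])); t=-((head-h+90)%180-90)
    print('t',round(s['time'],2),'pos',s['ee_pos'].round(4),'head',round(h,2),'tilt',M[:,2].round(4),'F',s['ft_force'].round(1),'w',round(s['width'],4),'g',round(s['grip_force'],1),'j7',s['joint_positions'][[0,6]].round(2)); print('delta',d.round(1),'turn',round(t,2),'(or +-180)')
E
python3 - <<'E'
from h import *
c=ld('top')
A=lambda x,y:(220+x/6-.4,160+y/6-.4)
B=lambda x,y:(372+(x-400)/6-.4,195+y/6-.4)
W=lambda f,x,y,z:px2w(c,*f(x,y),z)
d=W(A,155,196,.12);t=W(A,265,416,.053);print('dial',d,'tail',t)
v=d-t;print('head tail->dial',np.degrees(np.arctan2(v[1],v[0])),np.hypot(*v[:2]))
e=[W(A,243,425,.053),W(A,288,408,.053)]; print('tail corners',e)
e1=W(A,243,425,.053)-W(A,180,265,.053);e2=W(A,288,408,.053)-W(A,215,248,.053);print([np.degrees(np.arctan2(-q[1],-q[0])) for q in (e1,e2)])
print('needle tip',W(A,135,165,.117),'pip',W(A,183,155,.12))
print('cradle E corners',[W(B,*q,.028).round(4) for q in ((443,119),(549,121),(548,220),(441,215))])
print('bar corners',[W(B,*q,z).round(4) for q,z in (((707,53),.03),((753,55),.03),((697,298),.038),((741,300),.038))])
print('cradle F',[W(B,*q,.028).round(4) for q in ((665,127),(769,130),(765,228),(661,226))])
go(d[0],d[1],.25,27)
E
```

```text
dial [0.58864603 0.22905313 0.12      ] tail [0.46762515 0.17129845 0.053     ]
head tail->dial 25.511830477086708 0.13409569004320793
tail corners [array([0.46204655, 0.18416028, 0.053     ]), array([0.47262577, 0.15781314, 0.053     ])]
[np.float64(23.60025342231629), np.float64(26.455890662926706)]
needle tip [0.6067973  0.24194966 0.117     ] pip [0.61263137 0.21409657 0.12      ]
cradle E corners [array([ 0.5291, -0.2439,  0.028 ]), array([ 0.5289, -0.3094,  0.028 ]), array([ 0.4684, -0.3082,  0.028 ]), array([ 0.4704, -0.2426,  0.028 ])]
bar corners [array([ 0.5725, -0.4079,  0.03  ]), array([ 0.5718, -0.4368,  0.03  ]), array([ 0.4221, -0.3969,  0.038 ]), array([ 0.4212, -0.4239,  0.038 ])]
cradle F [array([ 0.5264, -0.3814,  0.028 ]), array([ 0.5256, -0.4465,  0.028 ]), array([ 0.4653, -0.4427,  0.028 ]), array([ 0.4657, -0.378 ,  0.028 ])]
t 0.1 pos [0.1404 0.6087 0.2218] head 167.01 tilt [-3.0e-04 -1.2e-03 -1.0e+00] F [-1.  -0.7  0. ] w 0.0872 g 0.0 j7 [-1.37 -0.09]
delta [-522.1 -269.2  -27.8] turn -39.99 (or +-180)
```

```bash
python3 -m crank '[[[0,0,-200,0,1],[0,0,-200,0,1],[0,0,-200,0,1],[0,0,-200,0,1],[-522,-269,-200,90,1],[-522,-269,-200,90,1],[-522,-269,-200,90,1],[-522,-269,-200,90,1],[-522,-269,-200,90,1],[-522,-269,-200,90,1],[-522,-269,-200,90,1],[-522,-269,-200,90,1],[-522,-269,-200,90,1],[-522,-269,-200,90,1],[-522,-269,-200,90,1],[-522,-269,-200,90,1],[-522,-269,-200,90,1],[-522,-269,-200,90,1]]]'
python3 - <<'E'
from h import *
go(.5886,.229,.25,-8)
E
```

```text
time: 1.9
ee_pos: [0.5891, 0.2288, 0.4218]
eef_rot: [0.783, 0.622, -0.001, -0.0]
ft_force: [-0.7, 1.3, -0.9]
width: 0.0875
grip_force: 0.0
t 1.9 pos [0.5891 0.2288 0.4218] head 76.9 tilt [-1.1e-03 -7.0e-04 -1.0e+00] F [-0.7  1.3 -0.9] w 0.0875 g 0.0 j7 [-0.75 -0.57]
delta [  0.2  -0.4 171.8] turn 84.9 (or +-180)
```

```bash
python3 -m crank '[[[0,0,150,85,1],[0,0,150,85,1],[0,0,150,85,1],[0,0,150,85,1],[0,0,150,85,1],[0,0,150,85,1],[0,0,150,85,1],[0,0,150,85,1],[0,0,150,85,1],[0,0,150,85,1],[0,0,150,85,1],[0,0,150,85,1]]]'
python3 - <<'E'
from h import *
c=cam('wrist','w1'); print({k:v for k,v in c.items() if k!='image'})
go(.5886,.229,.25,-8)
print(w2px(c,[.5886,.229,.12]))
E
```

```text
time: 3.1
ee_pos: [0.588, 0.2307, 0.2725]
eef_rot: [0.998, -0.067, -0.0, -0.0]
ft_force: [-1.0, 0.1, -0.2]
width: 0.0872
grip_force: 0.0
{'vfov': 68.571938676867, 'cx': 317.60243187527385, 'cy': 199.52714930700856, 'k1': 0.009666490624781792, 'eye': array([0.65264867, 0.22168466, 0.43509641]), 'attitude': array([-0.65365982,  0.74669463,  0.09286198, -0.08094823])}
t 3.15 pos [0.5881 0.2305 0.2726] head -7.69 tilt [-2.e-04  6.e-04 -1.e+00] F [-0.4  0.8 -0.2] w 0.0874 g 0.0 j7 [-0.94 -1.98]
delta [ 0.7  1.4 22.6] turn 0.31 (or +-180)
(np.float64(318.8694279118535), np.float64(186.2469759297904))
```

View pics/w1.png

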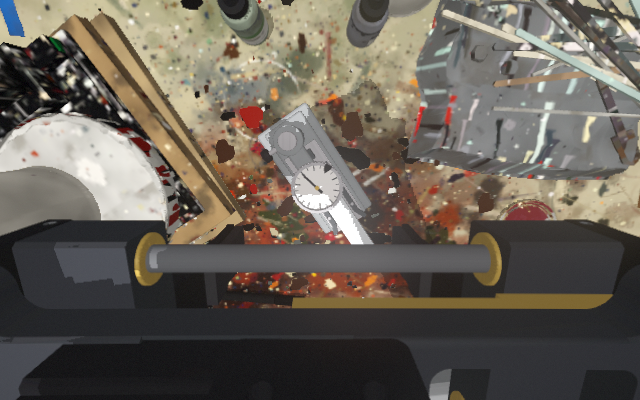

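The dial is at about (317,187) and the black wedge near (327,170), with the needle pointing up and left. I'll enlarge the dial.

```bash
python3 - <<'E'
from h import *
c=ld('wrist');im=cv2.cvtColor(c['image'],cv2.COLOR_RGB2BGR)
cv2.imwrite('pics/w1c.png',cv2.resize(im[95:245,255:395],None,fx=4,fy=4,interpolation=cv2.INTER_CUBIC))
E
```

```text
(no output)
```

View pics/w1c.png

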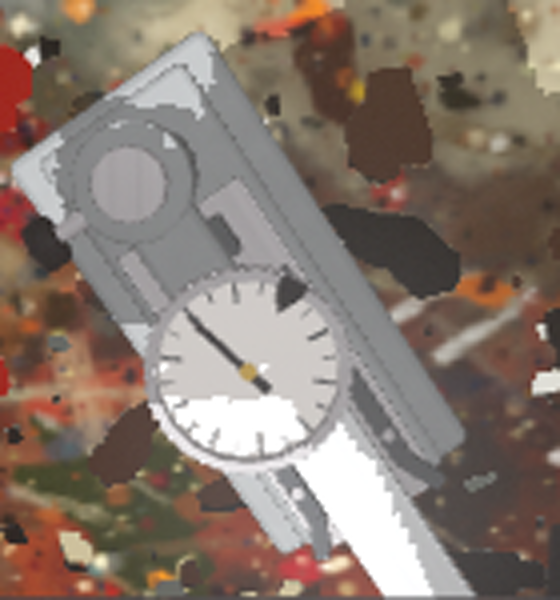

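The dial centre is at crop (249,367), the needle tip at (185,310) and the wedge at about (289,292). The foot's right edge runs (465,440)→(205,35).

```bash
python3 - <<'E'
from h import *
c=ld('wrist')
W=lambda x,y,z:px2w(c,255+x/4-.4,95+y/4-.4,z)
d=W(250,367,.119);n=W(185,310,.117);m=W(289,292,.117);m2=W(287,302,.117)
A=lambda v:np.degrees(np.arctan2(v[1],v[0]))
print('dial',d,'needle',A(n-d),np.hypot(*(n-d)[:2]),'mark',A(m-d),A(m2-d),np.hypot(*(m-d)[:2]))
print('foot',A(W(205,35,.02)-W(465,440,.02)),A(W(15,165,.02)-W(280,553,.02)))
a=W(205,35,.025);b=W(465,440,.025);e=W(15,165,.025);f=W(280,553,.025)
print('foot corners',a,b,e,f)
go(d[0],d[1],.103,-8)
E
```

```text
dial [0.58853944 0.23096559 0.119     ] needle 41.33600841033675 0.023540615847797812 mark -35.097692488353196 -37.346621622192494 0.02299526647056837
foot 25.998104944879586 25.381530947079966
foot corners [0.68304371 0.23361266 0.025     ] [0.53248003 0.16018402 0.025     ] [0.64979483 0.30393436 0.025     ] [0.49825145 0.23203612 0.025     ]
t 3.15 pos [0.5881 0.2305 0.2726] head -7.69 tilt [-2.e-04  6.e-04 -1.e+00] F [-0.4  0.8 -0.2] w 0.0874 g 0.0 j7 [-0.94 -1.98]
delta [  0.4  -0.4 169.6] turn 0.31 (or +-180)
```

```bash
python3 -m crank '[[[0,0,50,0,1],[0,0,100,0,1],[0,0,130,0,1],[0,0,150,0,1],[0,0,165,0,1],[0,0,173,0,1],[0,0,173,0,1],[0,0,173,0,-1],[0,0,173,0,-1],[0,0,173,0,-1],[0,0,173,0,-1],[0,0,173,0,-1],[0,0,173,0,-1],[0,0,173,0,-1]]]' 12
python3 - <<'E'
from h import *
go(.5885,.231,.099,66)
E
```

```text
time: 4.55
ee_pos: [0.5892, 0.2317, 0.1002]
eef_rot: [0.998, -0.069, 0.001, -0.001]
ft_force: [2.2, 5.7, -1.4]
width: 0.0573
grip_force: 12.0
t 4.55 pos [0.5892 0.2317 0.1002] head -7.9 tilt [ 0.0018  0.0027 -1.    ] F [ 2.2  5.7 -1.4] w 0.0573 g 12.0 j7 [-0.91 -1.93]
delta [-0.6  0.8  1.2] turn -73.9 (or +-180)
```

```bash
python3 -m crank '[[[0,0,0,-5,-1],[0,0,0,-11,-1],[0,0,0,-17,-1],[0,0,0,-23,-1],[0,0,0,-29,-1],[0,0,0,-35,-1],[0,0,0,-41,-1],[0,0,0,-47,-1],[0,0,0,-53,-1],[0,0,0,-59,-1],[0,0,0,-65,-1],[0,0,0,-70,-1],[0,0,0,-74,-1],[0,0,0,-74,-1],[0,0,0,-74,-1]]]' 12
python3 - <<'E'
from h import *
go(.5885,.231,.099,66)
E
python3 -m crank '[[[0,0,0,0,1],[0,0,0,0,1],[0,0,0,0,1],[0,0,0,0,1],[0,0,-50,0,1],[0,0,-100,0,1],[0,0,-130,0,1],[0,0,-130,0,1],[0,0,-130,0,1]]]'
python3 - <<'E'
from h import *
c=cam('wrist','w2'); go(.5885,.231,.099,66)
u,v=w2px(c,[.5885,.231,.119]);print(u,v);u=int(u);v=int(v)
im=cv2.cvtColor(c['image'],cv2.COLOR_RGB2BGR);u0=u-45;v0=v-45;print(u0,v0)
cv2.imwrite('pics/w2c.png',cv2.resize(im[v0:v0+90,u0:u0+90],None,fx=6,fy=6,interpolation=cv2.INTER_CUBIC))
E
```

```text
time: 6.05
ee_pos: [0.5886, 0.2327, 0.1001]
eef_rot: [0.838, 0.546, 0.002, -0.001]
ft_force: [0.6, 8.6, -0.4]
width: 0.0575
grip_force: 12.0
t 6.05 pos [0.5886 0.2327 0.1001] head 66.15 tilt [ 0.0011  0.0038 -1.    ] F [ 0.6  8.6 -0.4] w 0.0575 g 12.0 j7 [-0.72 -0.74]
delta [-1.6  0.6  1.1] turn 0.15 (or +-180)
time: 6.95
ee_pos: [0.5888, 0.2294, 0.2298]
eef_rot: [0.839, 0.545, 0.0, -0.0]
ft_force: [0.2, 0.1, -0.6]
width: 0.0868
grip_force: 0.0
t 7.0 pos [0.5883 0.2293 0.2286] head 66.0 tilt [-1.1e-03 -5.0e-04 -1.0e+00] F [-0.8 -1.  -1.3] w 0.0868 g 0.0 j7 [-0.74 -0.77]
delta [  1.8  -0.4 129.6] turn -0.0 (or +-180)
317.47728776395195 195.16850380164394
272 150
```

View pics/w2c.png

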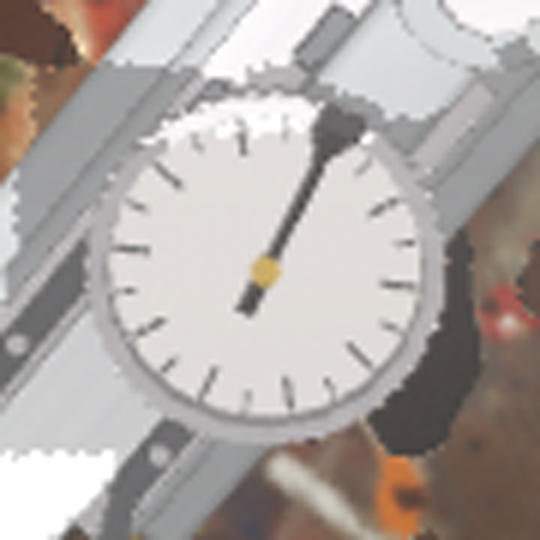

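The wedge now sits on the needle tip: needle at about 27° and wedge at 27° in the crop. Next I'll grip the master's tail.

```bash
python3 - <<'E'
from h import *
go(.4882,.1837,.027,25.7)
E
```

```text
t 7.0 pos [0.5883 0.2293 0.2286] head 66.0 tilt [-1.1e-03 -5.0e-04 -1.0e+00] F [-0.8 -1.  -1.3] w 0.0868 g 0.0 j7 [-0.74 -0.77]
delta [-82.2 -72.7 201.7] turn 40.3 (or +-180)
```

```bash
python3 -m crank '[[[-82,-73,0,40,1],[-82,-73,0,40,1],[-82,-73,0,40,1],[-82,-73,0,40,1],[-82,-73,0,40,1],[-82,-73,0,40,1],[-82,-73,50,40,1],[-82,-73,100,40,1],[-82,-73,150,40,1],[-82,-73,180,40,1],[-82,-73,180,40,1]]]'
python3 - <<'E'
from h import *
c=cam('wrist','w3'); go(.4882,.1837,.027,25.7)
p=np.array([.5882,.2318]);u=np.array([np.cos(np.radians(25.7)),np.sin(np.radians(25.7))])
for x in (-.136,-.111): print(w2px(c,[*(p+u*x),.053]))
E
```

```text
time: 8.1
ee_pos: [0.4852, 0.1825, 0.0449]
eef_rot: [0.974, 0.226, -0.004, 0.002]
ft_force: [0.5, -1.0, 0.1]
width: 0.0869
grip_force: 0.0
t 8.15 pos [0.4871 0.1833 0.0477] head 26.12 tilt [-0.0041 -0.003  -1.    ] F [ 0.5 -0.3  0.8] w 0.0866 g 0.0 j7 [-0.82 -1.44]
delta [ 1.3  0.1 20.7] turn 0.42 (or +-180)
(np.float64(318.1552387522783), np.float64(279.6699717149447))
(np.float64(318.57921896843163), np.float64(239.6638168395192))
```

View pics/w3.png

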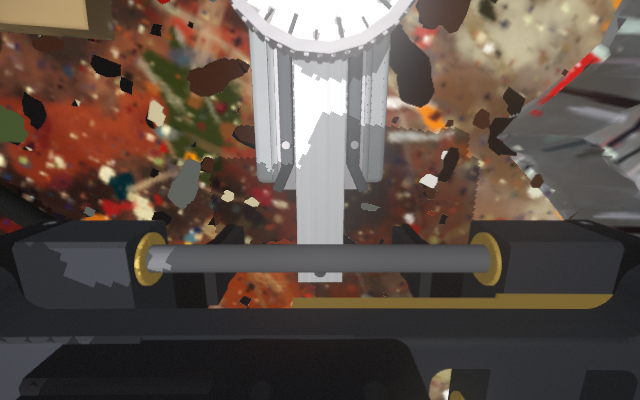

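The bar is centred at column 320 with its tail at row 282, as predicted. I'll lower and grip.

```bash
python3 -m crank '[[[1,0,10,0,1],[1,0,19,0,1],[1,0,19,0,1],[1,0,19,0,-1],[1,0,19,0,-1],[1,0,19,0,-1],[1,0,19,0,-1],[1,0,19,0,-1],[1,0,19,0,-1],[1,0,19,0,-1],[1,0,19,0,-1]]]' 25
python3 - <<'E'
from h import *
go(.4882,.1837,.027,25.7)
E
```

```text
time: 9.25
ee_pos: [0.4895, 0.1848, 0.0305]
eef_rot: [0.974, 0.225, -0.0, -0.0]
ft_force: [-0.0, 0.6, 0.0]
width: 0.0311
grip_force: 0.0
t 9.25 pos [0.4895 0.1848 0.0305] head 26.01 tilt [-0.e+00  1.e-04 -1.e+00] F [-0.   0.6  0. ] w 0.0311 g 0.0 j7 [-0.81 -1.43]
delta [-1.7  0.4  3.5] turn 0.31 (or +-180)
```

```bash
python3 -m crank '[[[0,0,4,0,-0.3],[0,0,4,0,-0.3],[0,0,4,0,-1],[0,0,4,0,-1],[0,0,4,0,-1],[0,0,4,0,-1]]]' 25
python3 - <<'E'
from h import *
go(.4882-.110*.901,.1837-.11*.4337,.027,25.7)
E
```

```text
time: 9.85
ee_pos: [0.4894, 0.1845, 0.0264]
eef_rot: [0.974, 0.225, -0.0, 0.0]
ft_force: [-0.0, -1.6, -1.3]
width: 0.0256
grip_force: 25.0
t 9.85 pos [0.4894 0.1845 0.0264] head 25.99 tilt [-3.e-04 -2.e-04 -1.e+00] F [-0.  -1.6 -1.3] w 0.0256 g 25.0 j7 [-0.81 -1.43]
delta [-111.4   -0.3   -0.5] turn 0.29 (or +-180)
```

```bash
python3 -m crank '[[[-4,0,0,0,-1],[-10,0,0,0,-1],[-16,0,0,0,-1],[-22,0,0,0,-1],[-30,0,0,0,-1],[-40,0,0,0,-1],[-50,0,0,0,-1],[-60,0,0,0,-1],[-70,0,0,0,-1],[-78,0,0,0,-1],[-78,0,-6,0,-1],[-78,0,-20,0,-1],[-78,0,-50,0,-1],[-78,0,-100,0,-1],[-78,0,-100,0,-1]]]'
python3 - <<'E'
from h import *
go(.45,-.275,.13,0)
E
```

```text
time: 11.35
ee_pos: [0.4229, 0.152, 0.1326]
eef_rot: [0.974, 0.225, 0.005, -0.002]
ft_force: [0.9, 1.0, -1.6]
width: 0.0262
grip_force: 25.0
t 11.35 pos [0.4229 0.152  0.1326] head 25.97 tilt [ 0.008   0.0054 -1.    ] F [ 0.9  1.  -1.6] w 0.0262 g 25.0 j7 [-0.88 -1.56]
delta [-162.6  395.8    0.5] turn 25.97 (or +-180)
```

```bash
python3 -m crank '[[[0,0,-100,0,-1],[0,0,-100,0,-1],[-40,98,-100,7,-1],[-80,196,-100,14,-1],[-122,294,-100,21,-1],[-165,393,-100,27,-1],[-165,393,-100,27,-1],[-165,393,-100,27,-1],[-165,393,-100,27,-1],[-165,393,-100,27,-1],[-165,393,-100,27,-1],[-165,393,-100,27,-1],[-165,393,-60,27,-1],[-165,393,-20,27,-1],[-165,393,-20,27,-1]]]'
python3 - <<'E'
from h import *
c=cam('wrist','w4'); go(.447,-.2735,.012,-1.2)
print(w2px(c,[.4992,-.2745,.028]))
E
```

```text
time: 12.85
ee_pos: [0.441, -0.2727, 0.1425]
eef_rot: [1.0, -0.008, -0.004, -0.001]
ft_force: [-0.2, 0.7, -1.4]
width: 0.0259
grip_force: 25.0
t 12.9 pos [ 0.4422 -0.2739  0.1454] head -0.98 tilt [-0.0044  0.001  -1.    ] F [ 0.2 -1.6 -1.4] w 0.0258 g 25.0 j7 [-0.39 -0.93]
delta [  5.3  -0.4 133.4] turn 0.22 (or +-180)
(np.float64(318.57068567815486), np.float64(132.47315201279093))
```

View pics/w4.png

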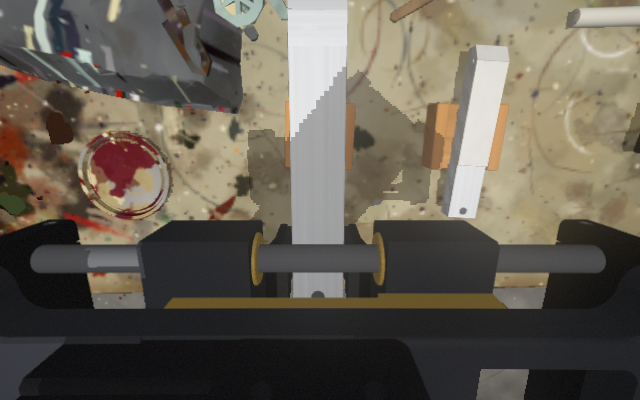

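The cradle's edges are at columns 286 and 355, centre about 320, with the bar right above it. The coated bar lies with its bare tail towards the robot, at about (462,212). I'll lower the master.

```bash
python3 -m crank '[[[3,0,50,0,-1],[3,0,90,0,-1],[3,0,110,0,-1],[3,0,120,0,-1],[3,0,120,0,-1],[3,0,120,0,-1]]]'
python3 - <<'E'
from h import *
go(.447,-.2735,.0115,-1.2)
E
```

```text
time: 13.5
ee_pos: [0.4479, -0.2755, 0.0285]
eef_rot: [1.0, -0.008, 0.001, 0.0]
ft_force: [0.8, -1.3, -0.7]
width: 0.0258
grip_force: 25.0
t 13.5 pos [ 0.4479 -0.2755  0.0285] head -0.97 tilt [ 2.6e-03 -6.0e-04 -1.0e+00] F [ 0.8 -1.3 -0.7] w 0.0258 g 25.0 j7 [-0.26 -0.78]
delta [-1.  -2.  16.9] turn 0.23 (or +-180)
```

```bash
python3 -m crank '[[[0,-1,6,0,-1],[0,-1,12,0,-1],[0,-1,15,0,-1],[0,-1,17,0,-1],[0,-1,17,0,-1],[0,-1,17,0,-1]]]'
python3 - <<'E'
from h import *
go(.447,-.2735,.0115,-1.2)
E
```

```text
time: 14.1
ee_pos: [0.4467, -0.274, 0.0099]
eef_rot: [1.0, -0.009, 0.0, -0.0]
ft_force: [-1.5, 2.2, 6.6]
width: 0.0256
grip_force: 25.0
t 14.1 pos [ 0.4467 -0.274   0.0099] head -0.99 tilt [ 4.e-04  7.e-04 -1.e+00] F [-1.5  2.2  6.6] w 0.0256 g 25.0 j7 [-0.24 -0.76]
delta [ 0.3 -0.5 -1.6] turn 0.21 (or +-180)
```

```bash
python3 -m crank '[[[0,0,0,0,1],[0,0,0,0,1],[0,0,0,0,1],[0,0,0,0,1],[0,0,-30,0,1],[0,0,-80,0,1],[0,0,-130,0,1],[0,0,-130,0,1]]]'
python3 - <<'E'
from h import *
c=ld('wrist')
t=(px2w(c,445,213,.038)+px2w(c,478,216,.038))/2;n=(px2w(c,480,62,.04)+px2w(c,508,64,.04))/2
print('tail',t,'nose-ish',n,np.degrees(np.arctan2(*(n-t)[[1,0]])))
h=np.radians(-4.5);g=t[:2]+.025*np.array([np.cos(h),np.sin(h)])
print(g); go(*g,.13,-4.5)
E
```

```text
time: 14.9
ee_pos: [0.4491, -0.2761, 0.1451]
eef_rot: [1.0, -0.009, 0.004, 0.001]
ft_force: [0.5, -1.0, -0.2]
width: 0.0814
grip_force: 0.0
tail [ 0.42140843 -0.40888429  0.038     ] nose-ish [ 0.55299472 -0.42025796  0.04      ] -4.94008321086967
[ 0.44633136 -0.41084577]
t 14.9 pos [ 0.4491 -0.2761  0.1451] head -1.05 tilt [ 0.0084 -0.0021 -1.    ] F [ 0.5 -1.  -0.2] w 0.0814 g 0.0 j7 [-0.4  -0.91]
delta [ -0.4 134.7  15.4] turn 3.45 (or +-180)
```

```bash
python3 -m crank '[[[0,50,0,2,1],[0,100,0,4,1],[0,135,0,4,1],[0,135,0,4,1],[0,135,0,4,1],[0,135,50,4,1],[0,135,50,4,1],[0,135,50,4,1]]]'
python3 - <<'E'
from h import *
c=cam('wrist','w5'); go(.4463,-.4108,.015,-4.8)
print(w2px(c,[.4463,-.4108,.038]),w2px(c,[.4214,-.4089,.038]))
E
```

```text
time: 15.7
ee_pos: [0.4443, -0.4076, 0.0896]
eef_rot: [0.999, -0.043, -0.001, -0.001]
ft_force: [0.2, -0.0, 0.3]
width: 0.0871
grip_force: 0.0
t 15.75 pos [ 0.4448 -0.4085  0.0908] head -4.93 tilt [ 6.e-04 -0.e+00 -1.e+00] F [-0.9  0.7  0.5] w 0.0868 g 0.0 j7 [-0.03 -0.63]
delta [ 1.6  2.2 75.8] turn -0.13 (or +-180)
(np.float64(321.2779982803445), np.float64(210.97857760491053)) (np.float64(321.4595750515616), np.float64(241.6579495784234))
```

View pics/w5.png

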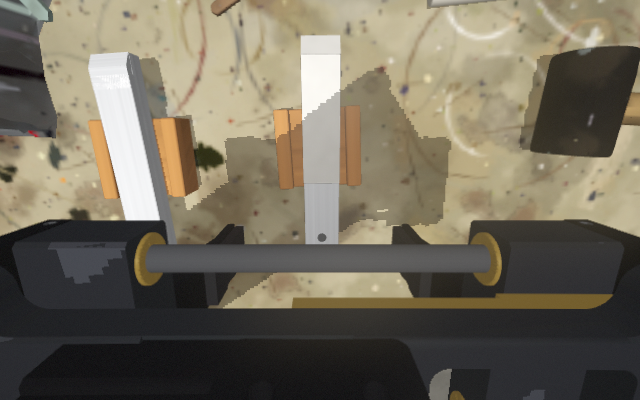

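The master lies in its cradle. The coated bar is centred at column 321 with its tail at row 245. I'll lower and grip it.

```bash
python3 -m crank '[[[2,2,40,0,1],[2,2,70,0,1],[2,2,79,0,1],[2,2,79,0,1],[2,2,79,0,-1],[2,2,79,0,-1],[2,2,79,0,-1],[2,2,79,0,-1],[2,2,79,0,-1],[2,2,79,0,-1],[2,2,79,0,-1],[2,2,79,0,-1],[2,2,79,0,-1],[2,2,79,0,-1]]]' 30
python3 - <<'E'
from h import *
go(.4463,-.4108,.015,-4.8)
E
```

```text
time: 17.15
ee_pos: [0.4459, -0.4112, 0.0105]
eef_rot: [0.999, -0.044, -0.0, -0.0]
ft_force: [-0.2, -0.4, -0.2]
width: 0.0256
grip_force: 29.9
t 17.15 pos [ 0.4459 -0.4112  0.0105] head -5.0 tilt [-0.e+00  1.e-04 -1.e+00] F [-0.2 -0.4 -0.2] w 0.0256 g 29.9 j7 [ 0.04 -0.58]
delta [ 0.3 -0.4 -4.5] turn -0.2 (or +-180)
```

```bash
python3 -m crank '[[[0,0,-20,0,-1],[0,0,-60,0,-1],[0,0,-110,0,-1],[0,0,-160,0,-1],[0,0,-200,0,-1],[-8,-50,-200,-3,-1],[-16,-100,-200,-6,-1],[-24,-150,-200,-8,-1],[-32,-200,-200,-11,-1],[-40,-250,-200,-14,-1],[-48,-300,-200,-17,-1],[-57,-350,-200,-20,-1],[-65,-400,-200,-22,-1],[-73,-450,-200,-25,-1],[-81,-500,-200,-28,-1],[-89,-549,-200,-31,-1],[-89,-549,-200,-31,-1],[-89,-549,-200,-31,-1],[-89,-549,-160,-31,-1],[-89,-549,-130,-31,-1]]]'
python3 - <<'E'
from h import *
go(.4053,.1438,.0255,25.8)
E
```

```text
time: 19.15
ee_pos: [0.4053, 0.1418, 0.1395]
eef_rot: [0.975, 0.224, 0.0, -0.0]
ft_force: [0.3, -0.2, -2.2]
width: 0.0259
grip_force: 29.9
t 19.15 pos [0.4053 0.1418 0.1395] head 25.85 tilt [ 5.e-04  6.e-04 -1.e+00] F [ 0.3 -0.2 -2.2] w 0.0259 g 29.9 j7 [-0.96 -1.59]
delta [  0.8  -1.8 114. ] turn 0.05 (or +-180)
```

Next I'll lower to about 15 mm above the channel floor and look.

```bash
python3 -m crank '[[[1,-1,50,0,-1],[1,-1,80,0,-1],[1,-1,97,0,-1],[1,-1,97,0,-1],[1,-1,97,0,-1],[1,-1,97,0,-1]]]'
python3 - <<'E'
from h import *
c=cam('wrist','w6'); go(.4053,.1438,.0255,25.8)
im=cv2.cvtColor(c['image'],cv2.COLOR_RGB2BGR)
cv2.imwrite('pics/w6c.png',cv2.resize(im[0:250,200:440],None,fx=2.4,fy=2.4,interpolation=cv2.INTER_CUBIC))
E
```

```text
time: 19.75
ee_pos: [0.4065, 0.1447, 0.0448]
eef_rot: [0.974, 0.224, 0.001, -0.0]
ft_force: [-0.2, -0.0, -0.6]
width: 0.0258
grip_force: 29.9
t 19.8 pos [0.4065 0.1449 0.0448] head 25.97 tilt [ 0.0018  0.0016 -1.    ] F [ 0.2  0.3 -1.1] w 0.0257 g 29.9 j7 [-0.95 -1.5 ]
delta [-1.6  0.5 19.3] turn 0.17 (or +-180)
```

View pics/w6c.png

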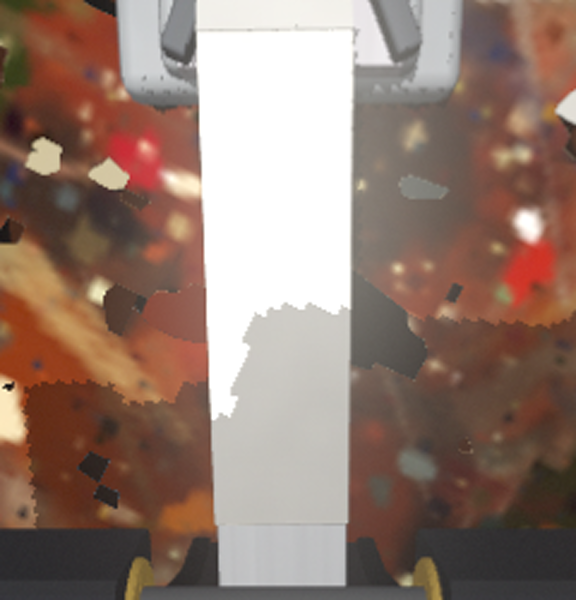

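The bar's nose is at crop columns 197–355 and the gauge's guides are centred at about 291, so the bar sits slightly left of the channel. I'll work out the offsets.

```bash
python3 - <<'E'
from h import *
c=ld('wrist')
h=np.radians(25.7);u=np.array([np.cos(h),np.sin(h)]);n=np.array([-u[1],u[0]]);o=np.array([.5882,.2318])
def G(x,y,z):
    p=px2w(c,200+x/2.4-.3,y/2.4-.3,z)[:2]-o; return (p@u*1000).round(1),(p@n*1000).round(1)
for a,b,y,z in ((198,355,32,.0743),(216,349,520,.0743),(219,346,560,.0723),(120,462,80,.028),(163,420,60,.041),(180,400,52,.043)):
    print(G(a,y,z),G(b,y,z))
s=r.read_state();p=s['ee_pos'][:2]-o;print('tcp',p@u*1000,p@n*1000)
E
```

```text
(np.float64(-92.5), np.float64(15.4)) (np.float64(-92.3), np.float64(-11.0))
(np.float64(-178.1), np.float64(13.9)) (np.float64(-178.0), np.float64(-12.4))
(np.float64(-187.3), np.float64(13.7)) (np.float64(-187.1), np.float64(-12.2))
(np.float64(-87.0), np.float64(38.6)) (np.float64(-86.6), np.float64(-39.9))
(np.float64(-86.7), np.float64(26.6)) (np.float64(-86.5), np.float64(-27.8))
(np.float64(-85.8), np.float64(22.6)) (np.float64(-85.6), np.float64(-23.2))
tcp -201.40488273252532 0.5415446121473239
```

```bash
python3 -m crank '[[[0,1,5,1,-1],[0,1,10,1,-1],[0,1,15,1,-1],[0,1,17,1,-1],[0,1,17,1,-1],[6,1,17,1,-1],[12,1,17,1,-1],[18,1,17,1,-1],[24,1,17,1,-1],[24,1,17,1,-1],[24,1,17,1,-1]]]'
python3 - <<'E'
from h import *
c=cam('wrist','w7'); go(.4053,.1438,.0255,25)
im=cv2.cvtColor(c['image'],cv2.COLOR_RGB2BGR)
cv2.imwrite('pics/w7c.png',cv2.resize(im[0:250,200:440],None,fx=2.4,fy=2.4,interpolation=cv2.INTER_CUBIC))
h=np.radians(25.7);u=np.array([np.cos(h),np.sin(h)]);n=np.array([-u[1],u[0]]);o=np.array([.5882,.2318])
s=r.read_state();p=s['ee_pos'][:2]-o;print('tcp',p@u*1000,p@n*1000,'F',s['ft_force'][:2]@u,s['ft_force'][:2]@n)
E
```

```text
time: 20.9
ee_pos: [0.4275, 0.1543, 0.0264]
eef_rot: [0.976, 0.216, -0.0, 0.0]
ft_force: [-0.4, -0.5, -1.5]
width: 0.0256
grip_force: 29.9
t 20.95 pos [0.4274 0.1543 0.0264] head 25.0 tilt [-3.e-04 -2.e-04 -1.e+00] F [-0.7 -0.4 -1.5] w 0.0258 g 29.9 j7 [-0.93 -1.47]
delta [-24.4   0.1   0.9] turn -0.0 (or +-180)
tcp -178.52495887190548 -0.13250996196319254 F -0.7750241988315056 -0.03327394388512517
```

View pics/w7c.png

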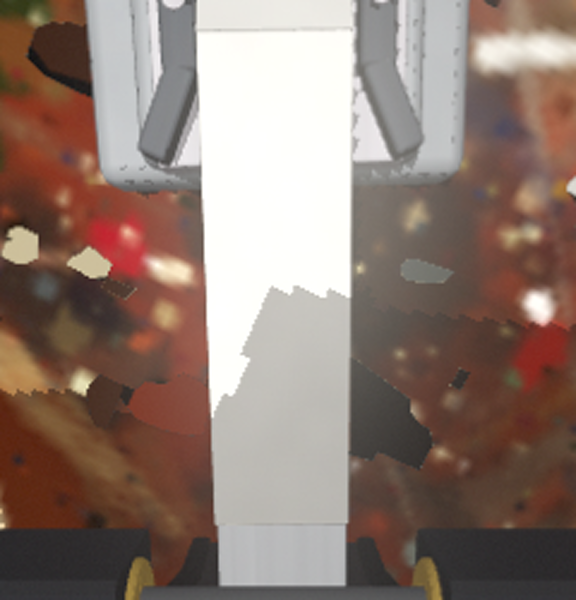

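The bar's nose is between the guides (bar 197–355, guides 160–397), with about 0.7° of yaw left to take out. That was my last view: I counted them and I'm at 11, one over the limit of 10. From here I'll work by force and numbers only.

```bash
cat >> h.py <<'E'
def gs():
    h=np.radians(25.7);u=np.array([np.cos(h),np.sin(h)]);n=np.array([-u[1],u[0]]);o=np.array([.5882,.2318])
    s=r.read_state();p=s['ee_pos'][:2]-o;M=R.from_quat(s['eef_rot']).as_matrix()
    print('t',s['time'],'gauge x,y',(p@u*1000).round(2),(p@n*1000).round(2),'z',(s['ee_pos'][2]*1000).round(2),'F x,y,z',(s['ft_force'][:2]@u).round(1),(s['ft_force'][:2]@n).round(1),s['ft_force'][2].round(1),'T',s['torque'].round(2),'head',np.degrees(np.arctan2(M[1,0],M[0,0])).round(2),'w',s['width'].round(4),'g',s['grip_force'].round(1))
E
python3 -m crank '[[[0,0,0.5,0.5,-1],[5,0,1,0.5,-1],[11,0,1,0.5,-1],[17,0,1,0.5,-1],[23,0,1,0.5,-1],[29,0,1,0.5,-1],[34,0,1,0.5,-1],[34,0,1,0.5,-1]]]'
python3 -c "
from h import *
gs()"
```

```text
time: 21.75
ee_pos: [0.4591, 0.1691, 0.0256]
eef_rot: [0.977, 0.212, 0.0, 0.0]
ft_force: [-0.3, -0.0, -0.7]
width: 0.026
grip_force: 29.9Traceback (most recent call last):
  File "<string>", line 3, in <module>
    gs()
    ~~^^
  File "h.py", line 33, in gs
    print('t',s['time'],'gauge x,y',(p@u*1000).round(2),(p@n*1000).round(2),'z',(s['ee_pos'][2]*1000).round(2),'F x,y,z',(s['ft_force'][:2]@u).round(1),(s['ft_force'][:2]@n).round(1),s['ft_force'][2].round(1),'T',s['torque'].round(2),'head',np.degrees(np.arctan2(M[1,0],M[0,0])).round(2),'w',s['width'].round(4),'g',s['grip_force'].round(1))
                                                                                                                                                                                                                                                                                                    ^^^^^^^^^^^^^^^^
AttributeError: 'float' object has no attribute 'round'
```

```bash
sed -i "s/s\['width'\].round(4)/round(float(s['width']),4)/;s/s\['grip_force'\].round(1)/round(float(s['grip_force']),1)/;s/^    print('t',s\['time'\]/    print('t',round(s['time'],2)/" h.py
python3 -m crank '[[[3,0,0,0,-1],[6,0,0,0,-1],[9,0,0,0,-1],[12,0,0,0,-1],[14,0,0,0,-1],[16,0,0,0,-1],[16,0,0,0,-1]]]' >/dev/null
python3 -c "
from h import *
gs()"
python3 -m crank '[[[2,0,0,0,-1],[4,0,0,0,-1],[4,0,0,0,-1]]]' >/dev/null
python3 -c "
from h import *
gs()"
```

```text
t 22.45 gauge x,y -128.01 -0.82 z 25.56 F x,y,z -0.1 0.6 -0.9 T [-0.09  0.12  0.06] head 24.51 w 0.0257 g 29.9
t 22.75 gauge x,y -124.01 -0.87 z 25.57 F x,y,z 0.1 -1.1 -0.9 T [-0.07  0.14 -0.02] head 24.51 w 0.0255 g 29.9
```

```bash

python3 -m crank '[[[1.5,0,0,0,-1],[3,0,0,0,-1],[4.5,0,0,0,-1],[4.5,0,0,0,-1]]]' >/dev/null
python3 -c "
from h import *
gs()"
python3 -m crank '[[[1.5,0,0,0,-1],[3,0,0,0,-1],[4.5,0,0,0,-1],[4.5,0,0,0,-1]]]' >/dev/null
python3 -c "
from h import *
gs()"
python3 -m crank '[[[1.5,0,0,0,-1],[3,0,0,0,-1],[4.5,0,0,0,-1],[4.5,0,0,0,-1]]]' >/dev/null
python3 -c "
from h import *
gs()"
```

```text
t 23.15 gauge x,y -119.67 -0.96 z 25.51 F x,y,z 0.9 0.4 -1.3 T [-0.09  0.2   0.01] head 24.51 w 0.0259 g 29.9
t 23.55 gauge x,y -118.1 -0.95 z 25.04 F x,y,z -13.5 0.7 10.2 T [-1.04  2.76  0.14] head 24.5 w 0.0254 g 30.0
t 23.95 gauge x,y -114.34 -0.87 z 24.88 F x,y,z -16.5 1.1 12.6 T [-1.24  3.41  0.19] head 24.51 w 0.0258 g 30.0
```

```bash

python3 -m crank '[[[0,0,-0.7,0,-1],[0,0,-1.5,0,-1],[0,0,-1.5,0,-1]]]' >/dev/null
python3 -c "
from h import *
gs()"
python3 -m crank '[[[1,0,0,0,-1],[2,0,0,0,-1],[2,0,0,0,-1]]]' >/dev/null
python3 -c "
from h import *
gs()"
```

```text
t 24.25 gauge x,y -113.33 -0.83 z 25.95 F x,y,z -7.0 1.8 -2.9 T [-0.51  1.67  0.1 ] head 24.53 w 0.0261 g 30.0
t 24.55 gauge x,y -110.24 -0.88 z 26.24 F x,y,z -3.4 1.5 -3.0 T [-0.23  1.19  0.18] head 24.53 w 0.0256 g 30.0
```

```bash

python3 -m crank '[[[0,0,0.5,0,-1],[0,0,0.5,0,-0.2],[0,0,0.5,0,-0.2],[0,0,0.5,0,-0.2],[-8,0,0.5,-0.5,-0.2],[-17,0,0.5,-0.5,-0.2],[-17,0,0.5,-0.5,-0.2],[-17,0,0.5,-0.5,-0.2]]]' >/dev/null
python3 -c "
from h import *
gs()"
```

```text
t 25.35 gauge x,y -125.97 -0.73 z 26.71 F x,y,z 0.4 -0.5 -0.3 T [-0.11  0.09  0.01] head 25.0 w 0.0349 g 0.0
```

```bash

python3 -m crank '[[[0,0,0,0,-1],[0,0,0,0,-1],[0,0,0,0,-1],[0,0,0,0,-1],[0,0,0,0,-1]]]' 25 >/dev/null
python3 -c "
from h import *
gs()"
python3 -m crank '[[[1.5,0,0,0,-1],[3,0,0,0,-1],[3,0,0,0,-1]]]' >/dev/null
python3 -c "
from h import *
gs()"
```

```text
t 25.85 gauge x,y -125.56 -0.83 z 26.62 F x,y,z 0.2 0.3 1.1 T [-0.   -0.    0.07] head 25.01 w 0.0255 g 25.0
t 26.15 gauge x,y -125.03 -0.78 z 26.2 F x,y,z -11.4 0.7 10.7 T [-0.78  2.24  0.16] head 25.0 w 0.0258 g 25.0
```

```bash

python3 -m crank '[[[0,0,-1,0,-1],[0,0,-1.8,0,-1],[0,0,-1.8,0,-1]]]' >/dev/null
python3 -c "
from h import *
gs()"
python3 -m crank '[[[1,0,0,0,-1],[2,0,0,0,-1],[2,0,0,0,-1]]]' >/dev/null
python3 -c "
from h import *
gs()"
```

```text
t 26.45 gauge x,y -123.97 -0.82 z 27.71 F x,y,z -4.3 -0.3 -2.9 T [-0.41  1.03  0.14] head 25.01 w 0.0257 g 25.0
t 26.75 gauge x,y -120.68 -0.83 z 28.22 F x,y,z -1.9 1.4 -2.6 T [-0.27  0.94  0.09] head 25.01 w 0.0257 g 25.0
```

```bash

python3 -m crank '[[[0.5,0,0.7,0,-1],[1,0,1.2,0,-1],[2,0,1.2,0,-1],[2,0,1.2,0,-1]]]' >/dev/null
python3 -c "
from h import *
gs()"
python3 -m crank '[[[1,0,0,0,-1],[2,0,0,0,-1],[2,0,0,0,-1]]]' >/dev/null
python3 -c "
from h import *
gs()"
```

```text
t 27.15 gauge x,y -118.57 -0.9 z 27.21 F x,y,z -2.8 1.4 -2.3 T [-0.26  0.87  0.1 ] head 25.01 w 0.0259 g 25.0
t 27.45 gauge x,y -116.55 -0.93 z 27.2 F x,y,z -3.6 0.5 -1.9 T [-0.22  0.89  0.07] head 25.01 w 0.0256 g 25.0
```

```bash

for i in 1 2; do python3 -m crank '[[[0.5,0,0.1,0,-1],[1,0,0.1,0,-1],[1,0,0.1,0,-1]]]' >/dev/null
python3 -c "
from h import *
gs()"; done
```

```text
t 27.75 gauge x,y -116.32 -0.98 z 26.83 F x,y,z -4.4 1.0 -1.7 T [-0.46  1.3   0.14] head 25.01 w 0.0256 g 25.0
t 28.05 gauge x,y -116.33 -1.02 z 26.59 F x,y,z -11.0 1.0 2.9 T [-0.84  2.22  0.21] head 25.0 w 0.0257 g 25.0
```

```bash

python3 -m crank '[[[0,0,-0.4,0,-1],[0,0,-0.4,0,-1],[0.3,0,-0.4,0,-1],[0.3,0,-0.4,0,-1],[0.3,0,-0.4,0,-1]]]' >/dev/null
python3 -c "
from h import *
gs()"
```

```text
t 28.55 gauge x,y -116.31 -1.02 z 26.67 F x,y,z -9.6 0.9 -0.9 T [-0.78  2.1   0.19] head 25.0 w 0.0257 g 25.0
```

```bash

python3 -m crank '[[[0,0,0,0,-1],[0,0,0,0,-1],[0,0,0,0,-1],[-0.5,0,0,0,-1],[-0.5,0,0,0,-1]]]' >/dev/null
python3 -c "
from h import *
gs()"
python3 -m crank '[[[0,0,0,0,-0.2],[0,0,0,0,0.2],[0,0,0,0,0.5],[0,0,0,0,0.5],[0,0,0,0,0.5]]]' >/dev/null
python3 -c "
from h import *
gs();c=cam('wrist','w8')
im=c['image']; g=cv2.cvtColor(im,cv2.COLOR_RGB2GRAY)
# tail end and dial: dark needle/wedge angles
"
python3 -m crank '[[[-30,0,-10,0,0.5],[-70,0,-40,0,0.5],[-70,0,-90,0,0.5],[-70,0,-140,0,0.5],[-70,0,-160,0,1],[-70,0,-160,0,1],[-20,0,-160,0,1],[20,0,-160,0,1],[20,0,-160,0,1]]]'
```

```text
t 29.05 gauge x,y -116.28 -1.03 z 26.86 F x,y,z -8.3 1.2 -1.0 T [-0.67  1.71  0.13] head 25.0 w 0.0255 g 25.0
t 29.55 gauge x,y -114.66 -1.01 z 27.53 F x,y,z -0.1 0.7 0.0 T [-0.03  0.19 -0.01] head 25.01 w 0.0575 g 0.0
time: 30.5
ee_pos: [0.5052, 0.1912, 0.1848]
eef_rot: [0.976, 0.217, -0.001, 0.002]
ft_force: [-0.6, -0.2, -0.2]
width: 0.0863
grip_force: 0.0
```

```bash
python3 - <<'E'
from h import *
gs(); c=cam('wrist','w9'); g=cv2.cvtColor(c['image'],cv2.COLOR_RGB2GRAY)
best=None
def val(x,y,z): 
    u,v=w2px(c,[x,y,z]); return cv2.getRectSubPix(g,(1,1),(u,v))[0,0]
print('centre px',w2px(c,[.5882,.2318,.119]))
for dx,dy in ((0,0),(0,-.0015)):
    for lo,hi in ((.008,.014),(.018,.024),(.026,.028)):
        a=np.arange(0,360,3); m=np.array([np.mean([val(.5882+dx+q*np.cos(np.radians(t)),.2318+dy+q*np.sin(np.radians(t)),.117) for q in np.linspace(lo,hi,7)]) for t in a])
        i=np.argsort(m)[:8]; print(dx,dy,lo,sorted((int(a[k])-360*(a[k]>180),int(m[k])) for k in i),int(np.median(m)))
# master in cradle via top camera
t=cam('top','t9'); gr=t['image'].astype(int)
h=np.radians(25.7);uu=np.array([np.cos(h),np.sin(h)])
print([(x,int(cv2.getRectSubPix(g,(3,3),w2px(c,[*(np.array([.5882,.2318])+uu*x/1000),.053])).mean() if 1 else 0)) for x in range(-145,-30,6)])
E
```

```text
t 30.5 gauge x,y -92.42 -0.61 z 184.75 F x,y,z -0.6 0.0 -0.2 T [-0.08  0.15  0.02] head 25.1 w 0.0863 g 0.0
centre px (np.float64(315.64676313627126), np.float64(87.0221326115683))
0 0 0.008 [(np.int64(-42), 218), (np.int64(-39), 178), (np.int64(-36), 147), (np.int64(-33), 145), (np.int64(-30), 185), (np.int64(147), 234), (np.int64(156), 233), (np.int64(159), 235)] 255
0 0 0.018 [(np.int64(-36), 207), (np.int64(-33), 177), (np.int64(3), 192), (np.int64(36), 184), (np.int64(39), 161), (np.int64(42), 147), (np.int64(45), 146), (np.int64(48), 181)] 250
0 0 0.026 [(np.int64(-126), 193), (np.int64(-123), 193), (np.int64(33), 181), (np.int64(36), 119), (np.int64(39), 118), (np.int64(42), 118), (np.int64(45), 117), (np.int64(48), 124)] 242
0 -0.0015 0.008 [(np.int64(-33), 188), (np.int64(-30), 149), (np.int64(-27), 146), (np.int64(-24), 177), (np.int64(138), 222), (np.int64(141), 220), (np.int64(144), 222), (np.int64(147), 223)] 255
0 -0.0015 0.018 [(np.int64(-108), 205), (np.int64(-30), 180), (np.int64(9), 203), (np.int64(39), 198), (np.int64(42), 174), (np.int64(45), 139), (np.int64(48), 152), (np.int64(51), 201)] 249
0 -0.0015 0.026 [(np.int64(-126), 178), (np.int64(-123), 182), (np.int64(36), 160), (np.int64(39), 120), (np.int64(42), 120), (np.int64(45), 119), (np.int64(48), 120), (np.int64(51), 152)] 220
[(-145, 124), (-139, 138), (-133, 133), (-127, 223), (-121, 147), (-115, 195), (-109, 197), (-103, 198), (-97, 199), (-91, 200), (-85, 202), (-79, 203), (-73, 202), (-67, 202), (-61, 202), (-55, 205), (-49, 207), (-43, 235), (-37, 255), (-31, 246)]
```

```bash
python3 -c "
from bench import r
print(r.close_job())"
```

```text
the job is handed in; nothing more can be done
None
```

I zeroed the dial on the master, laid the master in the empty cradle and pushed the coated bar home against the stop, then handed the job in at about 31 s. The needle reads roughly 75° clockwise of zero, where 2 mm would be about 72°; no verdict came back, and I viewed 11 pictures, one over the limit of 10.

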